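# Click the shaving disc onto the cutter's square drive

## Robot

A 6-joint arm with a two-finger parallel gripper is mounted at the origin on the work surface. World frame = base frame: x ahead of the robot, y to its left, z up, the work surface at z = 0. Lengths are in m, angles in rad, forces in N, time in s.
With the tool pointing down it reaches from about 0.3 to 0.775 m from the base axis. Payload 14.6 kg.
Tool frame: the origin (TCP) lies midway between the tips of the shut fingers; the grasp point (between the pads) lies 19 mm behind it; z points along the fingers, y is the line along which they close (so a half turn about z gives the same grasp; the last joint's range is limited). The gripper opens to 94 mm and grips with 3 to 60 N. Pads are 16 mm wide; open, the fingers measure 119 mm over their backs; the gripper's body (75 mm by 177 mm) begins 78 mm behind the grasp point.
Start: joints at [1.097, 0.3, 1.521, -0, 1.321, -0.067], TCP at [0.218, 0.505, 0.205] pointing down, gripper open.
Joint ranges: [-3.03, 3.03], [-0.79, 2.21], [0.23, 2.52], [-1.04, 4.18], [0, 3.07], [-2.55, 2.55]. Speed limits (rad/s): [2.22, 2.22, 2.57, 3.14, 3.14, 3.14].

## Interface

Orientations are given as [roll, pitch, yaw] about the fixed x, y, z axes, in that order (R = Rz(yaw) Ry(pitch) Rx(roll)).
In Python, from station import ctrl gives the robot as it stands. The module is installed in compiled form; this text tells all that it offers.
- The arm moves only by the tool servo_tool, never from a script. Its argument "plan" is a list of rows, each a list of 7 numbers: the opening in per cent of the stroke, from 0 (shut) to 100 (fully open), then the shift along the tool's x, y, z in m, then the turn, a rotation vector about the tool's x, y, z in rad. A call has exactly 8 rows; each row shifts and turns the commanded pose from where the row before left it, along the tool's axes as they then stand; what a row does not reach is not made up. A row lasts 1/8 s, in which the tool goes at most 62.5 mm and 10.7 degrees, less where a joint would pass 70% of its speed; a pose out of reach is approached as far as the arm can. A call with a gripper value outside its range is refused whole. The fingers move at their own pace and stop on an object; "force" is the grip in N (left out, the last holds). Time passes only in rows, so rows that do not move let the fingers close, or fill a call up. It gives the time, the measured TCP pose, the force, the opening and the grip force at its end, in the units of the state.
- ctrl.get_obs(): the state, without advancing time (a new reading comes with each control period).
- ctrl.camera(name): name is "scene" or "top"; returns a dict with "pixels" (400x640x3 uint8, red, green, blue), "z_map" (400x640 float32, m along the optical axis (not along the pixel's ray), 0 where there is no reading), "mtx" (3x3 intrinsics, pixels), "pose" (4x4, takes a point from camera to world coordinates). Camera axes: x right, y up, looking along -z (the intrinsics and any distortion apply to the point x, -y, -z); pixel columns grow to the right and rows downward; lengths in m; the calibration is good to about 2 mm. A picture is of the moment at which its call begins.
- ctrl.hand_in(): hands the job in; it is judged then, once.
The state is a dict: "time_s": time; "qpos": joint angles; "joint_vel": joint speeds; "tau": joint torques, N m; "ee_pos": TCP position; "eef_rot": TCP orientation; "force": force on the tool from outside, world axes, zero at the start; "moment": the same for the moment, N m; "grip_width": finger opening in m; "grip_force": force on a finger pad.
Only numpy, scipy, OpenCV 4.12 (cv2) and the standard library are available. Lean on these libraries where they do the work, as an engineer would, in place of code of your own. Each camera call takes 0.05 s, during which the arm holds its last target. There are 200 camera calls.

## Task

Fit the chocolate-shaving disc, the larger of the two discs (its black handle is for gripping), to the cutter: lift it onto the upright square spindle, turn it by feel until the square drops on, and push it gently down until the spring ball clicks and the hub is fully home, then let go. Do not ram it onto the cutter, and leave the smaller disc and the other things on the bench where they are.

Things in the scene. Friction and masses are not known exactly. Their poses are not given: they have to be found in the camera images.
- disc_grip (a point): Centre of the handle of the larger (shaving) disc: loose, 0.3 kg, standing hub-down on the bench. Handle: black bar 50 mm long (x), 22 mm thick (y; grip across this), 48 mm high, so the steel disc's upper face lies 24 mm below this point. Disc 120 mm across, 5 mm thick, two rings of small dark slots. z up.
- disc_mouth (a point): Centre of the open lower end of that disc's square steel hub, 67 mm under disc_grip, same axes. Hub 36 mm wide, 38 mm high; square bore 19.6 mm wide, 38 mm deep, sides parallel to x and y. Each bore wall has a dimple for the spring ball 12 mm above the lower end, so any quarter turn fits.
- drive_seat (a point): On the cutter, a white box 220 x 200 mm, 92 mm high, dial on its front, fixed to the bench. The point is on the spindle's axis on top of the round steel collar (60 mm across, 100 mm above the bench) where the hub's lower end must finally sit. z up; x, y are the box's axes, NOT the spindle's. The hub stands 34 mm up while it is not lined up with the spindle.
- spindle_top (a point): Centre of the spindle's top, 34 mm above drive_seat, fixed axes of the box. Upright square steel spindle 18.0 mm wide (0.8 mm play a side), top edges bevelled 1 mm over 3 mm. It turns stiffly (0.05 N m) and stands askew to the box at an angle not measured: turn the hub by small steps, pressing lightly (about 5 N); within about 8 degrees of square it drops on until it meets the ball.
- ball (a joint): Spring ball in one spindle flat, 12 mm above drive_seat, 3 mm proud; 0 = out, 0.0035 m = pressed in. The hub meets it 17 to 19 mm above drive_seat; pushing past takes 8 to 15 N beyond the disc's weight, then less. It springs out into a dimple when the hub is home. More than 45 N between disc and cutter is ramming.
- small_disc_grip (a point): Centre of the handle of the smaller disc (same black handle, disc only 80 mm across, round hub 38 mm); loose, to be left alone.
- nozzle_mid (a point): Steel piping nozzle, cone 28 mm across, 34 mm high, its middle; stands between the discs; leave alone.
- knife_grip (a point): Handle of a spatula, 240 mm long, black handle, lying on the bench near the robot; leave alone.
- cake_ring_mid (a point): Steel cake ring, 90 mm across, 45 mm high, its middle; leave alone.
- choc_mid (a point): Block of chocolate 140 x 70 x 22 mm, its middle; leave alone.
There are look-alikes about, which are no part of the job. What is shaped like the part that bears disc_grip but pink, purple or turquoise is not meant.

How it is judged:
By the outcome, as a careful person would: the job done as asked, in the order asked, and still so for the second after the job is handed in, with the robot touching nothing.
It also fails if it takes over 72 s, if anything falls off the work surface, if the arm or the gripper's body presses on something with over 40 N, if the wrist force passes 120 N, or if a joint passes its speed limit or range.

## Working session

There is one attempt and no reset: what is moved stays moved. The work goes in short steps, Python scripts to look and compute and a tool call to move; the robot and the scene stay as the last step left them, time stands still between calls to the robot, and variables do not carry over. Pictures are saved under pics/ and viewed, at most 10 in all, crops included, and the job is handed in when it is done.

Besides the shell and the picture viewer there is one more tool, called as name(argument=value, ...) on one line, values as JSON. servo_tool: Moves the arm, as the interface text tells. Its arguments: {"type":"object","properties":{"plan":{"type":"array","items":{"type":"array","items":{"type":"number"}}},"force":{"type":"number"}},"required":["plan"]}

```bash
mkdir -p pics
cat > h.py <<'E'
import numpy as np, cv2
from station import ctrl
def snap(name,fn=None):
    c=ctrl.camera(name)
    if fn: cv2.imwrite('pics/'+fn,c['pixels'][:,:,::-1])
    return c
def world(c):
    K=c['mtx'];z=c['z_map'];v,u=np.mgrid[:400,:640]
    X=(u-K[0,2])/K[0,0]*z;Y=(v-K[1,2])/K[1,1]*z
    P=np.stack([X,-Y,-z],-1)
    return P@c['pose'][:3,:3].T+c['pose'][:3,3]
E
python3 - <<'E'
from h import *
for n in('scene','top'):
    c=snap(n,n+'0.png'); np.savez(n+'0.npz',**c); print(n,c['mtx'].tolist(),c['pose'].round(3).tolist(),c.keys(),(c['z_map']>0).mean())
print(ctrl.get_obs())
E
```

```text
scene [[417.2926538419744, 0.0, 323.3983871698406], [0.0, 417.2926538419744, 195.59885215706421], [0.0, 0.0, 1.0]] [[0.639, -0.643, 0.422, 0.966], [0.769, 0.543, -0.337, -0.236], [-0.013, 0.54, 0.842, 0.885], [0.0, 0.0, 0.0, 1.0]] dict_keys(['pixels', 'z_map', 'mtx', 'pose']) 0.99587890625
top [[396.2603717070784, 0.0, 311.50355258483796], [0.0, 396.2603717070784, 200.64488691647946], [0.0, 0.0, 1.0]] [[0.024, 0.997, -0.074, 0.517], [-0.999, 0.023, -0.026, 0.053], [-0.025, 0.075, 0.997, 0.908], [0.0, 0.0, 0.0, 1.0]] dict_keys(['pixels', 'z_map', 'mtx', 'pose']) 0.9960703125
{'time_s': 0.1, 'qpos': array([ 1.09740208e+00,  3.00415715e-01,  1.52153516e+00, -2.09617448e-05,
        1.32070301e+00, -6.66244324e-02]), 'joint_vel': array([-0.00049376, -0.00148929, -0.00229417,  0.00042443,  0.00027642,
        0.00059711]), 'tau': array([ 9.63531529e-04, -5.32637930e+01, -3.53288198e+01,  7.10535957e-02,
        2.33821169e-02, -9.21742981e-05]), 'ee_pos': array([0.21751317, 0.50489556, 0.20493614]), 'eef_rot': array([-3.14053242e+00, -5.03927918e-05,  2.73482801e+00]), 'force': array([0.62564356, 0.3032108 , 0.58060988]), 'moment': array([-0.01797644,  0.01633166,  0.04942416]), 'grip_force': 0.0, 'grip_width': 0.09392970606901062}
```

View pics/top0.png

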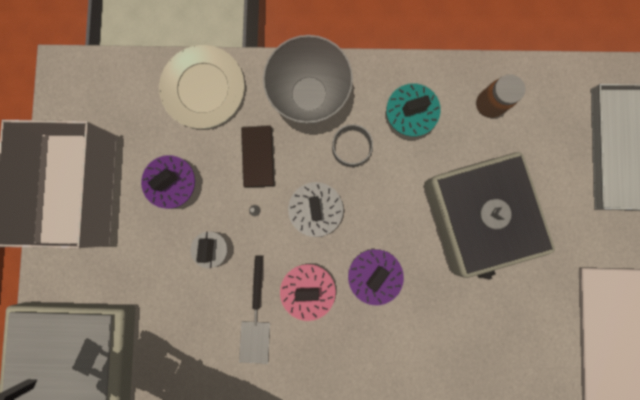

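View pics/scene0.png

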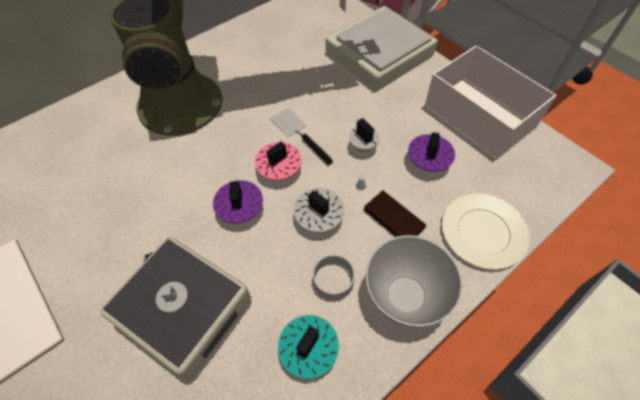

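The top view shows six handled discs: pink (308,292), purple (376,277) and (169,182), turquoise (413,110), a small grey one (210,250) and a large grey one (316,209). The large grey one is the shaving disc: it is steel-coloured, has slots and is bigger than the other grey disc. The cutter is at (492,215), with its spindle at (496,213).

Run:
```python
from h import *
for n,(bx,sx) in {'top':((316,209),(496,213)),'scene':((318,208),(171,296))}.items():
    c=dict(np.load(n+'0.npz')); W=world(c); p=c['pixels'].astype(int)
    v,u=np.mgrid[:400,:640]; g=p.max(-1)
    print(n,'bench z',np.median(W[150:170,210:230,2]) if n=='top' else '')
    near=np.hypot(u-bx[0],v-bx[1])<45
    # handle
    z=W[...,2]
    m=near&(z>.08)&(z<.13); print('handle z pct',np.percentile(z[m],[5,50,95]).round(4),m.sum())
    top=m&(z>.105-.006)
    P=W[top]; (cx,cy),(w,h),a=cv2.minAreaRect((P[:,:2]*1000).astype(np.float32)); print('handle top',cx,cy,w,h,a,P[:,2].mean())
    d=near&(z>.03)&(z<.06)
    print('disc z',np.median(z[d]))
    P=W[near&(z>.035)&(z<.055)]; print('disc circ',cv2.minEnclosingCircle((P[:,:2]*1000).astype(np.float32)), P[:,:2].min(0),P[:,:2].max(0))
    # spindle
    near=np.hypot(u-sx[0],v-sx[1])<30
    s=near&(z>.125)&(z<.15); P=W[s]; print('spindle',s.sum(),cv2.minAreaRect((P[:,:2]*1000).astype(np.float32)),z[s].max(),np.median(z[s]), P.mean(0))
    s=near&(z>.096)&(z<.106); P=W[s]; print('collar',cv2.minEnclosingCircle((P[:,:2]*1000).astype(np.float32)),np.median(z[s]))
c=np.load('top0.npz')['pixels'];d=np.load('scene0.npz')['pixels']
f=lambda im,x,y,r:cv2.resize(im[y-r:y+r,x-r:x+r],(390,290) if 0 else (380,280),interpolation=cv2.INTER_CUBIC)
f=lambda im,x,y:cv2.resize(im[y-35:y+35,x-48:x+48],(390,290),interpolation=cv2.INTER_CUBIC)
cv2.imwrite('pics/crop.png',np.vstack([np.hstack([f(c,316,209),f(c,496,213)]),np.hstack([f(d,318,208),f(d,171,296)])])[:,:,::-1])
```

```text
top bench z -0.0005597053653947359
handle z pct [0.0878 0.0902 0.0925] 254
handle top 0.0 0.0 0.0 0.0 0.0 nan
disc z 0.04275920841636999
disc circ ((563.380615234375, 68.04912567138672), 59.88727569580078) [0.50395305 0.00904492] [0.62253322 0.12755232]
spindle 106 ((559.1880493164062, -297.0332946777344), (18.327728271484375, 17.828182220458984), 56.655235290527344) 0.1373210483738091 0.1330837289865619 [ 0.55898377 -0.29587127  0.13236696]
collar ((561.8075561523438, -301.96575927734375), 58.480201721191406) 0.09941076475909916
scene bench z 
handle z pct [0.0822 0.0903 0.0931] 223
handle top 0.0 0.0 0.0 0.0 0.0 nan
disc z 0.04320307185744654
disc circ ((529.692138671875, 78.76954650878906), 96.25119018554688) [0.4363836  0.00838074] [0.62421698 0.12806111]
spindle 110 ((560.1529541015625, -296.5967712402344), (17.798587799072266, 18.348608016967773), 58.75630569458008) 0.13711344994196262 0.13372486098563013 [ 0.56186021 -0.29692021  0.13290543]
collar ((546.2476806640625, -300.0102844238281), 54.16722869873047) 0.09996843021058144<stdin>:11: RuntimeWarning: Mean of empty slice.
  ret = ret.dtype.type(ret / rcount)
```

View pics/crop.png

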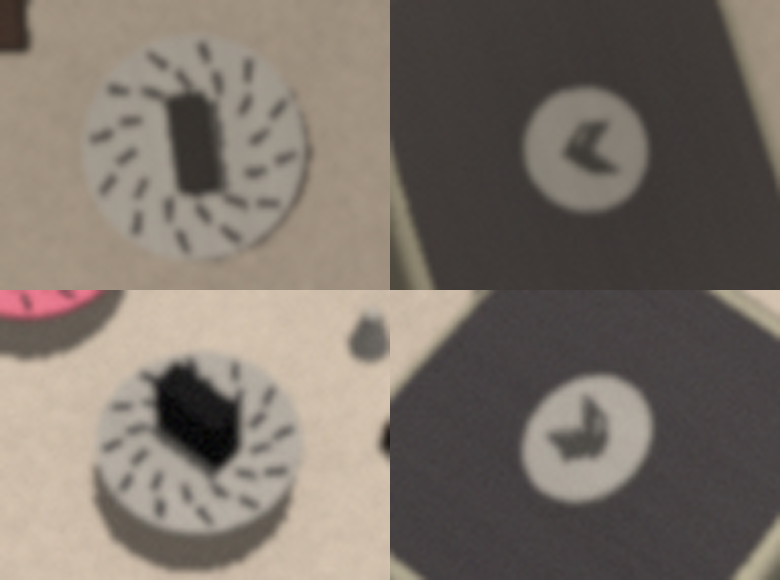

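The crop shows the large grey slotted disc with its black handle, and the cutter's spindle standing about 30 degrees askew. Next I fit the handle and spindle rectangles.

Run:
```python
from h import *
for n,(bx,sx) in {'top':((316,209),(496,213)),'scene':((318,208),(171,296))}.items():
    c=dict(np.load(n+'0.npz')); W=world(c); z=W[...,2]; v,u=np.mgrid[:400,:640]
    near=np.hypot(u-bx[0],v-bx[1])<45
    for lo in(.075,.085): 
        P=W[near&(z>lo)]; print(n,'handle',cv2.minAreaRect((P[:,:2]*1000).astype(np.float32)),P.mean(0).round(4))
        q=np.cov(P[:,:2].T); w,V=np.linalg.eigh(q); print(np.degrees(np.arctan2(V[1,1],V[0,1])))
    P=W[near&(z>.037)&(z<.048)&(np.hypot(W[...,0]-.563,W[...,1]-.068)<.065)]
    print('disc',cv2.minEnclosingCircle((P[:,:2]*1000).astype(np.float32)),(P.min(0)+P.max(0))/2)
    near=np.hypot(u-sx[0],v-sx[1])<30
    for lo in (.12,.130):
        P=W[near&(z>lo)]; print('spin',len(P),cv2.minAreaRect((P[:,:2]*1000).astype(np.float32)),P.mean(0).round(4))
    C=W[near&(z>.096)&(z<.106)&(np.hypot(W[...,0]-.56,W[...,1]+.297)<.034)]
    col=c['pixels'][near&(z>.096)&(z<.106)&(np.hypot(W[...,0]-.56,W[...,1]+.297)<.034)].max(-1)
    C=C[col>90]; print('collar',cv2.minEnclosingCircle((C[:,:2]*1000).astype(np.float32)))
```

```text
top handle ((551.850830078125, 66.00105285644531), (73.42486572265625, 21.82887077331543), 10.010610580444336) [0.5582 0.0665 0.1713]
-165.81857012529966
top handle ((551.554931640625, 65.94881439208984), (72.8238754272461, 21.82887077331543), 10.010611534118652) [0.5583 0.0664 0.1723]
-165.62009177873455
disc ((563.380615234375, 68.04912567138672), 59.88727569580078) [0.56324313 0.06829862 0.04273968]
spin 131 ((544.4586181640625, -127.2322998046875), (24.0709285736084, 364.8453063964844), 4.932995319366455) [ 0.556  -0.2713  0.1844]
spin 99 ((544.0784301757812, -127.26512145996094), (23.307802200317383, 364.8453063964844), 4.932995319366455) [ 0.5553 -0.2648  0.2036]
collar ((559.045166015625, -297.64093017578125), 30.309425354003906)
scene handle ((762.6912841796875, -67.87055969238281), (46.502899169921875, 525.8963623046875), 55.373817443847656) [0.6114 0.0329 0.1765]
142.96065838576686
scene handle ((762.6492309570312, -67.94212341308594), (46.1474609375, 525.9010009765625), 55.35311508178711) [0.6203 0.026  0.199 ]
142.93673443462018
disc ((563.0752563476562, 68.96790313720703), 61.47446060180664) [0.56405944 0.06822092 0.04266176]
spin 138 ((758.455322265625, -272.9652404785156), (420.5393371582031, 23.356449127197266), 6.8155741691589355) [ 0.5888 -0.2927  0.1806]
spin 99 ((756.8743896484375, -262.38458251953125), (420.59625244140625, 22.022178649902344), 10.080724716186523) [ 0.5976 -0.2914  0.2022]
collar ((560.1970825195312, -297.2959289550781), 30.48361587524414)
```

Run:
```python
from h import *
for n,(bx,sx) in {'top':((316,209),(496,213)),'scene':((318,208),(171,296))}.items():
    c=dict(np.load(n+'0.npz')); W=world(c); z=W[...,2]; v,u=np.mgrid[:400,:640]
    for lo in(.075,.087): 
        P=W[(np.hypot(u-bx[0],v-bx[1])<45)&(z>lo)&(z<.1)]; print(n,'handle',cv2.minAreaRect((P[:,:2]*1000).astype(np.float32)))
        w,V=np.linalg.eigh(np.cov(P[:,:2].T)); print(np.degrees(np.arctan2(V[1,1],V[0,1])))
    P=W[(np.hypot(u-sx[0],v-sx[1])<30)&(z>.131)&(z<.14)];print('spin',cv2.minAreaRect((P[:,:2]*1000).astype(np.float32)),P.mean(0))
print(np.degrees(ctrl.get_obs()['eef_rot']))
```

```text
top handle ((563.367919921875, 68.03401184082031), (50.03461837768555, 21.82887077331543), 10.010610580444336)
-170.34399240570755
top handle ((563.1187744140625, 67.93896484375), (49.354373931884766, 21.63438606262207), 9.586862564086914)
-170.57018310058132
spin ((559.2926025390625, -297.0700378417969), (18.2398681640625, 17.458927154541016), 57.894161224365234) [ 0.55934394 -0.29674696  0.13340916]
scene handle ((564.6547241210938, 67.47924041748047), (50.159217834472656, 22.853944778442383), 10.35693073272705)
-168.13987147916217
scene handle ((564.4683227539062, 68.26265716552734), (49.85354232788086, 21.4738826751709), 8.207680702209473)
-170.03266242385496
spin ((560.1237182617188, -296.62103271484375), (17.65715789794922, 18.003602981567383), 55.438629150390625) [ 0.56065668 -0.29714146  0.13404748]
[-1.79939253e+02 -2.88729429e-03  1.56694103e+02]
```

Both views agree:

| Item | x (m) | y (m) | Top z (m) | Yaw |
|---|---|---|---|---|
| Disc | 0.5635 | 0.068 | 0.091 (handle top, 43+48 mm as given) | about 9.7° |
| Spindle | 0.5597 | -0.297 | 0.134 | about 57° mod 90 |

Both points are within reach, so I move now.

servo_tool(plan=[[100,0,0,0,0,0,-0.144],[100,0,0,0,0,0,-0.144],[100,0,0,0,0,0,-0.144],[100,0,0,0,0,0,-0.144],[100,-0.024,-0.044,0,0,0,0],[100,-0.024,-0.044,0,0,0,0],[100,-0.024,-0.044,0,0,0,0],[100,-0.024,-0.044,0,0,0,0]], force=40)

```text
time_s: 1.1
ee_pos: [0.3426, 0.3464, 0.2053]
eef_rot: [-3.141, -0.0, -2.972]
force: [0.7, 0.6, 0.0]
grip_width: 0.0941
grip_force: 0.0
```

servo_tool(plan=[[100,-0.024,-0.044,0,0,0,0],[100,-0.024,-0.044,0,0,0,0],[100,-0.024,-0.044,0,0,0,0],[100,-0.024,-0.044,0,0,0,0],[100,-0.024,-0.044,0,0,0,0],[100,-0.024,-0.044,0,0,0,0],[100,-0.024,-0.044,0,0,0,0],[100,0,0,0,0,0,0]])

```text
time_s: 2.1
ee_pos: [0.5603, 0.0701, 0.2046]
eef_rot: [-3.142, -0.001, -2.976]
force: [-0.7, 0.2, -0.8]
grip_width: 0.0942
grip_force: 0.0
```

servo_tool(plan=[[100,-0.003,-0.0026,0.03,0,0,0],[100,0,0,0.03,0,0,0],[100,0,0,0.03,0,0,0],[100,0,0,0.03,0,0,0],[100,0,0,0.02,0,0,0],[100,0,0,0.012,0,0,0],[100,0,0,0,0,0,0],[0,0,0,0,0,0,0]])

```text
time_s: 3.1
ee_pos: [0.5631, 0.0706, 0.0543]
eef_rot: [-3.141, 0.001, -2.972]
force: [-0.0, -1.2, 0.5]
grip_width: 0.0872
grip_force: 0.0
```

servo_tool(plan=[[0,0,0,0,0,0,0],[0,0,0,0,0,0,0],[0,0,0,0,0,0,0],[0,0,0,0,0,0,0],[0,0,0,0,0,0,0],[0,0,0,0,0,0,0],[0,0,0,0,0,0,0],[0,0,0,0,0,0,0]])

```text
time_s: 4.1
ee_pos: [0.5628, 0.0703, 0.0535]
eef_rot: [-3.141, 0.0, -2.972]
force: [-0.4, -1.5, -0.0]
grip_width: 0.0218
grip_force: 40.0
```

servo_tool(plan=[[0,0,0,-0.01,0,0,0],[0,0,0,-0.02,0,0,0],[0,0,0,-0.03,0,0,0],[0,0,0,-0.03,0,0,0],[0,0,0,-0.03,0,0,0],[0,0,0,-0.03,0,0,0],[0,0,0,-0.015,0,0,0],[0,0,0,0,0,0,0]])

```text
time_s: 5.1
ee_pos: [0.5629, 0.0705, 0.219]
eef_rot: [-3.142, 0.001, -2.972]
force: [-0.8, -0.4, -2.5]
grip_width: 0.0218
grip_force: 40.0
```

servo_tool(plan=[[0,0.004,-0.02,0,0,0,0],[0,0.008,-0.045,0,0,0,0],[0,0.008,-0.045,0,0,0,0],[0,0.009,-0.05,0,0,0,0],[0,0.009,-0.05,0,0,0,0],[0,0.009,-0.05,0,0,0,0],[0,0.008,-0.045,0,0,0,0],[0,0.006,-0.035,0,0,0,0]])

```text
time_s: 6.1
ee_pos: [0.5586, -0.2778, 0.2169]
eef_rot: [3.14, -0.002, -2.974]
force: [0.5, 1.1, -2.5]
grip_width: 0.0218
grip_force: 40.0
```

servo_tool(plan=[[0,0.004,-0.022,0,0,0,0],[0,0,0,0,0,0,0.124],[0,0,0,0,0,0,0.124],[0,0,0,0,0,0,0.124],[0,0,0,0,0,0,0.124],[0,0,0,0,0,0,0.124],[0,0,0,0,0,0,0.124],[0,0,0,0,0,0,0]])

```text
time_s: 7.1
ee_pos: [0.5594, -0.2973, 0.2178]
eef_rot: [3.142, -0.001, 2.568]
force: [-0.5, 0.4, -2.6]
grip_width: 0.0216
grip_force: 40.0
```

Run:
```python
from h import *
o=ctrl.get_obs(); print({k:np.round(v,4).tolist() for k,v in o.items() if k in('qpos','ee_pos','eef_rot','force','moment','grip_width')})
for n in('scene','top'):
    c=snap(n,n+'1.png'); np.savez(n+'1.npz',**c)
t=np.vstack([cv2.resize(cv2.imread('pics/%s1.png'%n)[a:b,l:r],(480,300),interpolation=cv2.INTER_CUBIC) for n,a,b,l,r in(('top',130,300,360,632),('scene',170,400,40,408))])
cv2.imwrite('pics/c1.png',t)
```

```text
{'qpos': [-0.5463, 0.482, 1.2417, 0.0, 1.4189, -1.5433], 'ee_pos': [0.5594, -0.2973, 0.2178], 'eef_rot': [3.1416, -0.001, 2.5678], 'force': [-0.549, 0.3906, -2.5999], 'moment': [-0.0396, 0.0558, -0.0686], 'grip_width': 0.0216}
```

View pics/c1.png

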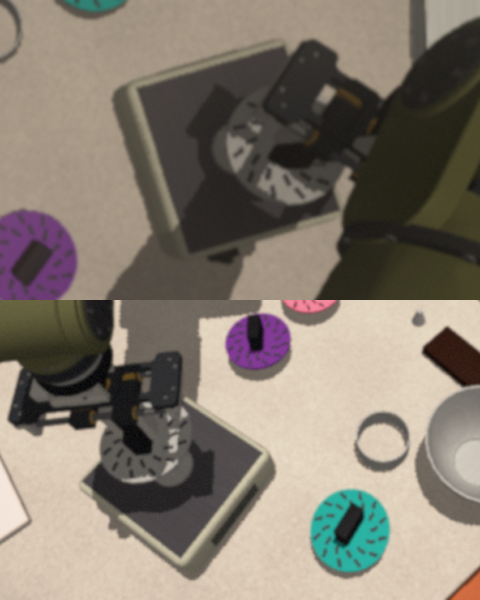

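The disc hangs level over the cutter, at top-crop (285,145). Now I measure its centre relative to the TCP by fitting a circle to its rim.

Run:
```python
from h import *
from scipy.optimize import least_squares
for n in('top','scene'):
    c=dict(np.load(n+'1.npz')); W=world(c); z=W[...,2]
    r=np.hypot(W[...,0]-.56,W[...,1]+.297)
    m=(z>.195)&(z<.214)&(r<.07); P=W[m]
    A=np.c_[P[:,:2],np.ones(len(P))]; pl=np.linalg.lstsq(A,P[:,2],rcond=None)[0]
    print(n,m.sum(),np.median(P[:,2]),'tilt',pl.round(4),P.min(0),P.max(0))
    # outer edge: per-angle max radius
    a=np.degrees(np.arctan2(P[:,1]+.297,P[:,0]-.56))//6; rr=np.hypot(P[:,0]-.56,P[:,1]+.297)
    E=np.array([P[a==k][rr[a==k].argmax(),:2] for k in np.unique(a) if rr[a==k].max()>.05])
    f=least_squares(lambda p:np.hypot(E[:,0]-p[0],E[:,1]-p[1])-.0595,[.56,-.297],loss='soft_l1',f_scale=.001)
    print(len(E),f.x,np.abs(f.fun).mean())
    m=(z>.22)&(z<.2625)&(r<.035); Q=W[m]; print('handle',m.sum(),np.percentile(Q[:,2],98) if m.any() else 0,Q.mean(0))
```

```text
top 1965 0.207130534188389 tilt [-0.0005 -0.0026  0.2067] [ 0.49986999 -0.35246455  0.20026456] [ 0.61525808 -0.23710446  0.21379563]
43 [ 0.55938483 -0.29681501] 0.00034285238066972175
handle 378 0.2581462175868535 [ 0.54971502 -0.2830364   0.24394329]
scene 2243 0.20755688625051705 tilt [-0.004   0.0009  0.2101] [ 0.51001358 -0.35662202  0.20114098] [ 0.62034912 -0.23693345  0.21362283]
44 [ 0.56064507 -0.29693179] 0.0006522231821590977
handle 571 0.2605177256828045 [ 0.57391584 -0.29914344  0.24580969]
```

Relative to the spindle as seen by the same cameras, the disc is centred within about 0.5 mm. I lower it to just above the spindle, then feel for contact.

servo_tool(plan=[[0,0,0,0.008,0,0,0],[0,0,0,0.008,0,0,0],[0,0,0,0.006,0,0,0],[0,0,0,0.003,0,0,0],[0,0,0,0.002,0,0,0],[0,0,0,0.001,0,0,0],[0,0,0,0,0,0,0],[0,0,0,0,0,0,0]])

```text
time_s: 8.2
ee_pos: [0.5597, -0.2974, 0.1906]
eef_rot: [-3.142, 0.0, 2.567]
force: [0.4, 0.7, -3.1]
grip_width: 0.0217
grip_force: 40.0
```

servo_tool(plan=[[0,0,0,0.0005,0,0,0],[0,0,0,0.0005,0,0,0],[0,0,0,0.0005,0,0,0],[0,0,0,0.0005,0,0,0],[0,0,0,0.0005,0,0,0],[0,0,0,0.0005,0,0,0],[0,0,0,0,0,0,0],[0,0,0,0,0,0,0]])

```text
time_s: 9.2
ee_pos: [0.5596, -0.2974, 0.1875]
eef_rot: [-3.142, -0.0, 2.567]
force: [0.7, -0.9, -2.4]
grip_width: 0.022
grip_force: 40.0
```

servo_tool(plan=[[0,0,0,0.0005,0,0,0],[0,0,0,0.0005,0,0,0],[0,0,0,0.0005,0,0,0],[0,0,0,0.0005,0,0,0],[0,0,0,0,0,0,0],[0,0,0,0,0,0,0],[0,0,0,0,0,0,0],[0,0,0,0,0,0,0]])

```text
time_s: 10.2
ee_pos: [0.5596, -0.2973, 0.1855]
eef_rot: [3.142, -0.0, 2.567]
force: [-1.0, -1.2, -2.1]
grip_width: 0.0218
grip_force: 40.0
```

servo_tool(plan=[[0,0,0,0.0005,0,0,0],[0,0,0,0.0005,0,0,0],[0,0,0,0.0005,0,0,0],[0,0,0,0.0005,0,0,0],[0,0,0,0.0005,0,0,0],[0,0,0,0.0005,0,0,0],[0,0,0,0,0,0,0],[0,0,0,0,0,0,0]])

```text
time_s: 11.2
ee_pos: [0.5596, -0.2974, 0.1825]
eef_rot: [-3.142, 0.0, 2.567]
force: [0.5, -0.6, -3.3]
grip_width: 0.0219
grip_force: 40.0
```

```bash
python3 -c "
from h import *
o=ctrl.get_obs();print(o['ee_pos'],o['force'],o['moment'])"
```

```text
[ 0.55962894 -0.29736051  0.18247397] [ 0.49001266 -0.59756805 -3.28171469] [-0.06651731 -0.00518089 -0.01845118]
```

The mouth is now at about z=0.129, 5 mm below the spindle top, with no contact force. The square has entered, so I go on to the ball.

servo_tool(plan=[[0,0,0,0.001,0,0,0],[0,0,0,0.001,0,0,0],[0,0,0,0.001,0,0,0],[0,0,0,0.001,0,0,0],[0,0,0,0.001,0,0,0],[0,0,0,0.001,0,0,0],[0,0,0,0,0,0,0],[0,0,0,0,0,0,0]])

```text
time_s: 12.2
ee_pos: [0.5596, -0.2973, 0.1765]
eef_rot: [-3.142, -0.0, 2.567]
force: [0.2, -0.1, -2.2]
grip_width: 0.0218
grip_force: 40.0
```

servo_tool(plan=[[0,0,0,0.0005,0,0,0],[0,0,0,0.0005,0,0,0],[0,0,0,0.0005,0,0,0],[0,0,0,0.0005,0,0,0],[0,0,0,0.0005,0,0,0],[0,0,0,0.0005,0,0,0],[0,0,0,0,0,0,0],[0,0,0,0,0,0,0]])

```text
time_s: 13.2
ee_pos: [0.5597, -0.2974, 0.1735]
eef_rot: [3.142, 0.0, 2.567]
force: [-0.4, 0.4, -2.5]
grip_width: 0.0222
grip_force: 40.0
```

servo_tool(plan=[[0,0,0,0.0005,0,0,0],[0,0,0,0.0005,0,0,0],[0,0,0,0.0005,0,0,0],[0,0,0,0.0005,0,0,0],[0,0,0,0,0,0,0],[0,0,0,0,0,0,0],[0,0,0,0,0,0,0],[0,0,0,0,0,0,0]])

```text
time_s: 14.2
ee_pos: [0.5596, -0.2974, 0.1714]
eef_rot: [-3.142, -0.0, 2.567]
force: [0.2, 0.5, -2.9]
grip_width: 0.022
grip_force: 40.0
```

servo_tool(plan=[[0,0,0,0.0005,0,0,0],[0,0,0,0.0005,0,0,0],[0,0,0,0.0005,0,0,0],[0,0,0,0.0005,0,0,0],[0,0,0,0,0,0,0],[0,0,0,0,0,0,0],[0,0,0,0,0,0,0],[0,0,0,0,0,0,0]])

```text
time_s: 15.2
ee_pos: [0.5597, -0.2973, 0.1695]
eef_rot: [3.142, 0.0, 2.567]
force: [0.2, 0.9, -2.4]
grip_width: 0.0217
grip_force: 40.0
```

servo_tool(plan=[[0,0,0,0.0005,0,0,0],[0,0,0,0.0005,0,0,0],[0,0,0,0,0,0,0],[0,0,0,0,0,0,0],[0,0,0,0,0,0,0],[0,0,0,0,0,0,0],[0,0,0,0,0,0,0],[0,0,0,0,0,0,0]])

```text
time_s: 16.2
ee_pos: [0.5597, -0.2973, 0.1685]
eef_rot: [3.141, 0.0, 2.567]
force: [2.8, 2.5, -0.0]
grip_width: 0.0217
grip_force: 40.0
```

Run:
```python
from h import *
from scipy.optimize import least_squares
for n in('top','scene'):
    c=snap(n,n+'2.png'); W=world(c); z=W[...,2]
    r=np.hypot(W[...,0]-.56,W[...,1]+.297)
    m=(z>.14)&(z<.18)&(r<.065); print(n,np.percentile(z[m],[10,50,90]))
d=cv2.imread('pics/scene2.png')[210:370,60:290]
cv2.imwrite('pics/c2.png',cv2.resize(d,(780,543),interpolation=cv2.INTER_CUBIC))
o=ctrl.get_obs();print(o['ee_pos'],o['force'],o['moment'])
```

```text
top [0.15579692 0.1577077  0.15990601]
scene [0.15660003 0.15838066 0.16045826]
[ 0.55967826 -0.29731802  0.16845734] [ 2.51713543  2.0426334  -1.40295779] [ 0.64685543 -0.54267213 -0.05860002]
```

View pics/c2.png

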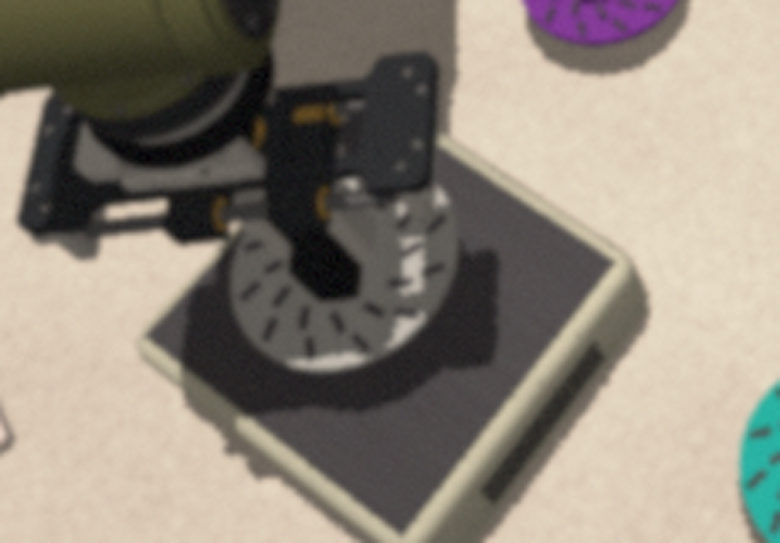

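The disc face is at z≈0.158, so the mouth is 15–16 mm above the seat. The sideways force that has just begun is the ball. I grip more firmly and press on in 0.5 mm steps.

servo_tool(plan=[[0,0,0,0,0,0,0],[0,0,0,0.0005,0,0,0],[0,0,0,0,0,0,0],[0,0,0,0.0005,0,0,0],[0,0,0,0,0,0,0],[0,0,0,0,0,0,0],[0,0,0,0,0,0,0],[0,0,0,0,0,0,0]], force=55)

```text
time_s: 17.3
ee_pos: [0.5598, -0.2971, 0.1675]
eef_rot: [3.141, 0.0, 2.567]
force: [3.7, 4.1, 1.0]
grip_width: 0.0217
grip_force: 55.0
```

servo_tool(plan=[[0,0,0,0.0005,0,0,0],[0,0,0,0,0,0,0],[0,0,0,0.0005,0,0,0],[0,0,0,0,0,0,0],[0,0,0,0,0,0,0],[0,0,0,0,0,0,0],[0,0,0,0,0,0,0],[0,0,0,0,0,0,0]])

```text
time_s: 18.3
ee_pos: [0.5599, -0.2972, 0.1669]
eef_rot: [3.141, 0.001, 2.567]
force: [3.2, 4.4, 4.2]
grip_width: 0.0221
grip_force: 55.0
```

servo_tool(plan=[[0,0,0,0.0005,0,0,0],[0,0,0,0,0,0,0],[0,0,0,0.0005,0,0,0],[0,0,0,0,0,0,0],[0,0,0,0,0,0,0],[0,0,0,0,0,0,0],[0,0,0,0,0,0,0],[0,0,0,0,0,0,0]])

```text
time_s: 19.3
ee_pos: [0.56, -0.2972, 0.1659]
eef_rot: [3.141, 0.001, 2.567]
force: [2.6, 4.2, 3.6]
grip_width: 0.0218
grip_force: 55.0
```

servo_tool(plan=[[0,0,0,0.0005,0,0,0],[0,0,0,0,0,0,0],[0,0,0,0.0005,0,0,0],[0,0,0,0,0,0,0],[0,0,0,0,0,0,0],[0,0,0,0,0,0,0],[0,0,0,0,0,0,0],[0,0,0,0,0,0,0]])

```text
time_s: 20.3
ee_pos: [0.56, -0.2972, 0.1646]
eef_rot: [3.141, 0.001, 2.567]
force: [3.8, 4.5, 2.7]
grip_width: 0.0217
grip_force: 55.0
```

The force has peaked and is dropping, so the ball is pressed in. About 11 mm remains.

servo_tool(plan=[[0,0,0,0.0005,0,0,0],[0,0,0,0.0005,0,0,0],[0,0,0,0.0005,0,0,0],[0,0,0,0.0005,0,0,0],[0,0,0,0.0005,0,0,0],[0,0,0,0.0005,0,0,0],[0,0,0,0,0,0,0],[0,0,0,0,0,0,0]])

```text
time_s: 21.3
ee_pos: [0.5599, -0.2971, 0.1615]
eef_rot: [3.141, 0.0, 2.567]
force: [4.0, 4.1, 0.9]
grip_width: 0.0218
grip_force: 55.0
```

servo_tool(plan=[[0,0,0,0.0005,0,0,0],[0,0,0,0.0005,0,0,0],[0,0,0,0.0005,0,0,0],[0,0,0,0.0005,0,0,0],[0,0,0,0.0005,0,0,0],[0,0,0,0.0005,0,0,0],[0,0,0,0,0,0,0],[0,0,0,0,0,0,0]])

```text
time_s: 22.3
ee_pos: [0.5597, -0.297, 0.1579]
eef_rot: [3.141, -0.001, 2.567]
force: [4.1, 3.9, -3.3]
grip_width: 0.0216
grip_force: 55.0
```

servo_tool(plan=[[0,0,0,0.0005,0,0,0],[0,0,0,0.0005,0,0,0],[0,0,0,0.0005,0,0,0],[0,0,0,0.0005,0,0,0],[0,0,0,0,0,0,0],[0,0,0,0,0,0,0],[0,0,0,0,0,0,0],[0,0,0,0,0,0,0]])

```text
time_s: 23.3
ee_pos: [0.5596, -0.2973, 0.1563]
eef_rot: [3.142, -0.0, 2.567]
force: [1.2, 3.0, -6.1]
grip_width: 0.0218
grip_force: 55.0
```

servo_tool(plan=[[0,0,0,0.0005,0,0,0],[0,0,0,0,0,0,0],[0,0,0,0.0005,0,0,0],[0,0,0,0,0,0,0],[0,0,0,0.0005,0,0,0],[0,0,0,0,0,0,0],[0,0,0,0,0,0,0],[0,0,0,0,0,0,0]])

```text
time_s: 24.3
ee_pos: [0.5596, -0.2975, 0.155]
eef_rot: [-3.141, 0.0, 2.567]
force: [1.2, 0.5, -3.0]
grip_width: 0.0216
grip_force: 55.0
```

servo_tool(plan=[[0,0,0,0.0005,0,0,0],[0,0,0,0,0,0,0],[0,0,0,0.0005,0,0,0],[0,0,0,0,0,0,0],[0,0,0,0,0,0,0],[0,0,0,0,0,0,0],[0,0,0,0,0,0,0],[0,0,0,0,0,0,0]])

```text
time_s: 25.3
ee_pos: [0.5596, -0.2974, 0.1539]
eef_rot: [-3.142, 0.0, 2.567]
force: [-0.1, -0.1, -2.4]
grip_width: 0.0219
grip_force: 55.0
```

servo_tool(plan=[[0,0,0,0.0004,0,0,0],[0,0,0,0,0,0,0],[0,0,0,0.0003,0,0,0],[0,0,0,0,0,0,0],[0,0,0,0,0,0,0],[0,0,0,0,0,0,0],[0,0,0,0,0,0,0],[0,0,0,0,0,0,0]])

```text
time_s: 26.3
ee_pos: [0.5597, -0.2974, 0.1535]
eef_rot: [3.142, 0.0, 2.567]
force: [-1.8, 1.0, 3.4]
grip_width: 0.0214
grip_force: 55.0
```

servo_tool(plan=[[0,0,0,0.0003,0,0,0],[0,0,0,0,0,0,0],[0,0,0,0,0,0,0],[0,0,0,0,0,0,0],[0,0,0,0,0,0,0],[0,0,0,0,0,0,0],[0,0,0,0,0,0,0],[0,0,0,0,0,0,0]])

```text
time_s: 27.3
ee_pos: [0.5597, -0.2974, 0.1535]
eef_rot: [3.142, 0.001, 2.567]
force: [-1.5, 2.6, 5.4]
grip_width: 0.0217
grip_force: 55.0
```

The hub has met a hard stop at exactly the expected height (TCP 0.1535 = 0.0535 + 0.100). I relieve the press, let go and retreat upward.

servo_tool(plan=[[0,0,0,-0.0004,0,0,0],[0,0,0,0,0,0,0],[60,0,0,0,0,0,0],[80,0,0,0,0,0,0],[80,0,0,0,0,0,0],[80,0,0,0,0,0,0],[80,0,0,0,0,0,0],[80,0,0,0,0,0,0]])

```text
time_s: 28.3
ee_pos: [0.5596, -0.2974, 0.1533]
eef_rot: [-3.142, 0.0, 2.567]
force: [0.2, 0.3, -0.3]
grip_width: 0.0743
grip_force: 0.0
```

servo_tool(plan=[[80,0,0,-0.01,0,0,0],[80,0,0,-0.02,0,0,0],[80,0,0,-0.03,0,0,0],[80,0,0,-0.03,0,0,0],[80,0,0,-0.03,0,0,0],[80,0,0,-0.02,0,0,0],[80,0,0,-0.01,0,0,0],[80,0,0,0,0,0,0]])

```text
time_s: 29.3
ee_pos: [0.5597, -0.2974, 0.3038]
eef_rot: [3.142, 0.001, 2.567]
force: [0.2, 0.4, -0.0]
grip_width: 0.0751
grip_force: 0.0
```

Run:
```python
from h import *
for n in('top','scene'):
    c=snap(n,n+'3.png'); W=world(c); z=W[...,2]
    r=np.hypot(W[...,0]-.56,W[...,1]+.297)
    m=(z>.12)&(z<.18)&(r<.062); P=W[m]; print(n,np.percentile(z[m],[10,50,90]),np.linalg.lstsq(np.c_[P[:,:2],np.ones(len(P))],P[:,2],rcond=None)[0])
    h=(z>.180)&(z<.2)&(r<.03); print('handle top',np.median(z[h]))
cv2.imwrite('pics/c3.png',cv2.resize(cv2.imread('pics/scene3.png'),(800,500)))
```

```text
top [0.1409797  0.14283134 0.14543974] [-0.00094243  0.00754967  0.14702892]
handle top 0.1898068848662332
scene [0.14153093 0.14340613 0.14641585] [0.00490929 0.00380453 0.14333196]
handle top 0.1905945570300981
```

View pics/c3.png

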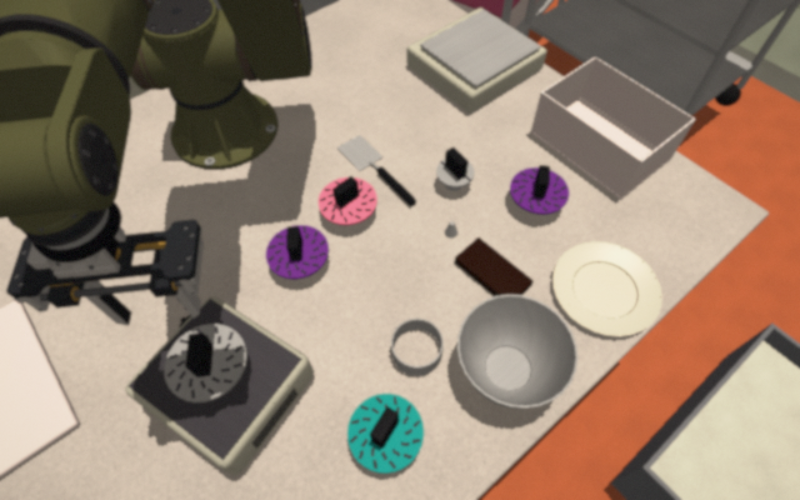

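The disc sits level on the cutter at (205,360). Its face is at z=0.143 and the handle top at 0.190, which is home height. The gripper is clear and everything else is where it was.

```bash
python3 -c "
from station import ctrl
print(ctrl.hand_in())"
```

```text
the job is handed in; nothing more can be done
None
```

The shaving disc is fully seated on the cutter with the ball clicked in, pushed home gently and released, nothing else was disturbed, and the job is handed in at about 29 s.

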